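# Push the sprung-out cartridge carriage home onto its catch

## Robot

A 6-joint arm with a two-finger parallel gripper is mounted at the origin on the work surface. World frame = base frame: x ahead of the robot, y to its left, z up, the work surface at z = 0. Lengths are in m, angles in rad, forces in N, time in s.
With the tool pointing down it reaches from about 0.3 to 0.875 m from the base axis. Payload 6.4 kg.
Tool frame: the origin (TCP) lies midway between the tips of the shut fingers; the grasp point (between the pads) lies 19 mm behind it; z points along the fingers, y is the line along which they close (so a half turn about z gives the same grasp; the last joint's range is limited). The gripper opens to 88 mm and grips with 3 to 60 N. Pads are 18 mm wide; open, the fingers measure 123 mm over their backs; the gripper's body (75 mm by 187 mm) begins 45 mm behind the grasp point.
Start: joints at [1.123, 0.181, 1.607, -0, 1.354, -0.206], TCP at [0.138, 0.558, 0.239] pointing down, gripper open.
Joint ranges: [-2.99, 2.99], [-0.89, 2.07], [0.3, 2.58], [-1.14, 4.28], [0, 2.63], [-3.12, 3.12]. Speed limits (rad/s): [2.57, 2.57, 3.01, 3.14, 3.14, 3.14].

## Interface

Orientations are given as a unit quaternion [w, x, y, z].
In Python, from workcell import env, eyes, order, spotter gives the robot as it stands.
- The arm moves only by the tool carry_out, never from a script. Its argument "increments" is a list that holds one entry, the list of rows, each a list of 7 numbers: the shift along the tool's x, y, z in m, then the turn, a rotation vector about the tool's x, y, z in rad, then the opening in per cent of the stroke, from 0 (shut) to 100 (fully open). In form: [[[x, y, z, rx, ry, rz, jaw], ...]]. A call has 1 to 10 rows; each row shifts and turns the commanded pose from where the row before left it, along the tool's axes as they then stand; what a row does not reach is not made up. A row lasts 1/10 s, in which the tool goes at most 50 mm and 8.59 degrees, less where a joint would pass 70% of its speed; a pose out of reach is approached as far as the arm can. A call is refused whole if a number of a shift passes 0.05 or a number of a turn 0.15, either way. A call with a gripper value outside its range is refused whole. The fingers move at their own pace and stop on an object; "squeeze" is the grip in N (left out, the last holds). Time passes only in rows, so rows that do not move let the fingers close. It gives the time, the measured TCP pose, the force, the opening and the grip force at its end, in the units of the state.
- env.get_state(): the state, without advancing time (a new reading comes with each control period).
- eyes.grab_frame(name): name is "scene" or "top" or "wrist"; returns a dict with "frame" (400x640x3 uint8, red, green, blue), "camera_matrix" (3x3 intrinsics, pixels), "cam_to_world" (4x4, takes a point from camera to world coordinates). Camera axes: x right, y down, z forward; pixel columns grow to the right and rows downward; lengths in m; the calibration is good to about 2 mm. The wrist camera is an equidistant fisheye: a pixel r from the principal point sees the ray r / f radians off the axis. A picture is of the moment at which its call begins. There is no depth.
- order.hand_in(): hands the job in; it is judged then, once.
Trained networks look in the newest picture that a camera, given by its name, has taken for a name from the list of things; names that differ only in an ending like _2 or _b are one class to them, and where a whole thing is asked for, a point or a joint stands for the part that bears it (a point fixed in the world has none). Each returns a list of dicts, best first, with "score" (0 to 1); they miss things now and then, are a little off and sometimes report something else, mostly with a low value. They report only what shows in the picture. A call takes as long as a camera call.
- spotter.find_in(camera, target): "location" ([x, y, z] in m, in world coordinates, good to about 4 mm: the middle of the surface that is visible of it).
The state is a dict: "clock": time; "qpos": joint angles; "qvel": joint speeds; "joint_efforts": joint torques, N m; "tcp_pos": TCP position; "tool_rot": TCP orientation; "force": force on the tool from outside, world axes, zero at the start; "ft_torque": the same for the moment, N m; "grip_width": finger opening in m; "grasp_force": force on a finger pad.
Only numpy, scipy, OpenCV 4.12 (cv2) and the standard library are available. Lean on these libraries where they do the work, as an engineer would, in place of code of your own. Each camera call takes 0.05 s, during which the arm holds its last target. There are 200 camera calls.

## Task

One of the three cartridge carriages in the dosing rack has sprung out to its loading position and stands proud of the other two. With the fingertips on its front plate, push it all the way in to its stop, then let it go so that it springs part of the way back and catches in line with its neighbours. Leave the other two carriages on their catches, lift none of the cartridges, and leave the loose things beside the rack where they are.

Things in the scene. Friction and masses are not known exactly. Their poses are not given: they have to be found in the camera images.
- rack: Dosing rack, fixed: aluminium tray 172 mm deep, 236 mm wide, with three equal bays side by side 74 mm apart (bays up to 41 mm, back flange 52 mm above the table). Origin on the table below the middle of its front edge, x into the rack, z up. A front plate's face is 50 mm in front of this edge when its carriage is sprung out, 21 mm when caught, 4 mm at the stop.
- slide_a (a joint): Slide of the carriage that starts sprung out, in any of the three bays. In m, growing as it is pushed in: 0 = right out, about 0.029 = caught, 0.046 = at the stop. The spring pushes it out with 4 N at 0 to 8 N at the stop, plus 1 to 4 N drag when moving. Let go within 4 mm of the stop it springs back and catches at 0.029; let go sooner, it comes right out.
- slide_b (a joint): One carriage that starts on its catch, at about 0.029 m. Same values, spring and catch as slide_a. If a caught carriage is pushed to the stop and let go, it comes off its catch and springs right out.
- slide_c (a joint): The other carriage that starts on its catch, at about 0.029 m. Same values, spring and catch as slide_a. If a caught carriage is pushed to the stop and let go, it comes off its catch and springs right out.
- front_a (a point): Middle of the outer (robot-side) face of carriage a's front plate: plain upright aluminium, 54 mm wide, 52 mm high, 3 mm thick, lower edge 11.5 mm and upper edge 63.5 mm above the table. x axis level, into the rack (the way it is pushed); y along the plate's width; z up. The table in front of the plate is free for 100 mm.
- front_b (a point): Middle of the outer (robot-side) face of carriage b's front plate: plain upright aluminium, 54 mm wide, 52 mm high, 3 mm thick, lower edge 11.5 mm and upper edge 63.5 mm above the table. x axis level, into the rack (the way it is pushed); y along the plate's width; z up. The table in front of the plate is free for 100 mm.
- front_c (a point): Middle of the outer (robot-side) face of carriage c's front plate: plain upright aluminium, 54 mm wide, 52 mm high, 3 mm thick, lower edge 11.5 mm and upper edge 63.5 mm above the table. x axis level, into the rack (the way it is pushed); y along the plate's width; z up. The table in front of the plate is free for 100 mm.
- cart_a: Cartridge standing loose in carriage a, directly behind its front plate: square white plastic can 80 x 46 x 46 mm with a black screw cap (top of cap 73 mm above the table), 0.18 to 0.35 kg. Origin at the centre of its underside, 14 mm above the table.
- cart_b: Cartridge standing loose in carriage b, directly behind its front plate: square white plastic can 80 x 46 x 46 mm with a black screw cap (top of cap 73 mm above the table), 0.18 to 0.35 kg. Origin at the centre of its underside, 14 mm above the table.
- cart_c: Cartridge standing loose in carriage c, directly behind its front plate: square white plastic can 80 x 46 x 46 mm with a black screw cap (top of cap 73 mm above the table), 0.18 to 0.35 kg. Origin at the centre of its underside, 14 mm above the table.
- tape: Roll of amber adhesive tape lying flat at the left of the rack: 90 mm across, 19 mm high; origin at the centre of its underside.
- canister: Small aluminium canister with a blue lid standing at the right of the rack: 54 mm across, 85 mm high; origin at the centre of its underside.
- relay: Orange plug-in relay on a blue socket, at the right in front of the rack: 28 x 30 mm, 38 mm high; origin at the centre of its underside.

How it is judged:
On the way:
1. the sprung-out carriage is pushed in to its stop (past 38 mm of its 46 mm) (value of joint slide_a above 0.038 m), for 0.05 s.
At the end, for the whole second after the job is handed in: The carriage that was sprung out rests on its catch, 26 to 32 mm in, at rest and in line with the other two, which are still on theirs (26 to 32 mm); all three cartridges still sit in their carriages, within 5 mm of their seats and 0.12 rad of upright (value of joint slide_a between 0.026 and 0.032 m and velocity of joint slide_a between -0.015 and 0.015 m/s and value of joint slide_b between 0.026 and 0.032 m and value of joint slide_c between 0.026 and 0.032 m and height (world z) of each of cart_a, cart_b, cart_c below 0.019 m and angle between each of cart_a, cart_b, cart_c's own z axis and vertical below 0.12 rad); the robot touches nothing.
It fails at once if a carriage that was already caught is pushed in more than 8 mm or comes off its catch (value of joint any of slide_b, slide_c above 0.037 m or value of joint any of slide_b, slide_c below 0.021 m).
It fails at once if a cartridge is lifted 12 mm or more, or tipped (height (world z) of any of cart_a, cart_b, cart_c above 0.026 m or angle between any of cart_a, cart_b, cart_c's own z axis and vertical above 0.3 rad).
It fails at once if the tape, canister or relay is moved or lifted more than 20 mm (distance of any of tape, canister, relay from where it was at the start of the episode above 0.02 m).
It also fails if it takes over 32 s, if anything falls off the work surface, if the arm or the gripper's body presses on something with over 40 N, if the wrist force passes 120 N, or if a joint passes its speed limit or range.

## Working session

There is one attempt and no reset: what is moved stays moved. The work goes in short steps, Python scripts to look and compute and a tool call to move; the robot and the scene stay as the last step left them, time stands still between calls to the robot, and variables do not carry over. Pictures are saved under pics/ and viewed, at most 10 in all, crops included, and the job is handed in when it is done.

Besides the shell and the picture viewer there is one more tool, called after "Request:" as name(argument=value, ...) on one line, values as JSON. carry_out: Moves the arm, as the interface text tells. Its arguments: {"type":"object","properties":{"increments":{"type":"array","items":{"type":"array","items":{"type":"array","items":{"type":"number"}}}},"squeeze":{"type":"number"}},"required":["increments"]}

```bash
mkdir -p pics; python3 - <<'E'
from workcell import env, eyes, order, spotter
import cv2, numpy as np
for c in("top","scene"):
    f=eyes.grab_frame(c); cv2.imwrite(f"pics/{c}0.png",f["frame"][:,:,::-1])
    print(c,np.round(f["camera_matrix"],1).tolist(),np.round(f["cam_to_world"],4).tolist())
    for t in("front_a","cart_a","rack","tape","canister","relay"):
        print(t,[(np.round(d["location"],3).tolist(),round(d["score"],2)) for d in spotter.find_in(c,t)][:5])
s=env.get_state();print(s["tcp_pos"],s["tool_rot"],s["clock"])
E
```

```text
top [[392.5, 0.0, 320.4], [0.0, 392.5, 204.4], [0.0, 0.0, 1.0]] [[0.088, -0.9755, 0.2016, 0.4167], [-0.9961, -0.0868, 0.0149, 0.0444], [0.003, -0.2022, -0.9793, 0.8732], [0.0, 0.0, 0.0, 1.0]]
front_a [([0.652, 0.163, 0.014], 0.84), ([0.663, 0.023, 0.016], 0.76), ([0.631, 0.089, 0.012], 0.55)]
cart_a [([0.588, 0.162, 0.058], 0.81), ([0.6, 0.013, 0.062], 0.7), ([0.568, 0.086, 0.059], 0.56)]
rack [([0.647, 0.163, 0.016], 0.73), ([0.699, 0.09, 0.009], 0.6)]
tape [([0.582, 0.326, 0.019], 0.96), ([0.681, -0.121, 0.086], 0.35)]
canister []
relay [([0.51, -0.121, 0.043], 0.47), ([0.647, 0.16, 0.016], 0.25)]
scene [[494.7, 0.0, 316.6], [0.0, 494.7, 205.6], [0.0, 0.0, 1.0]] [[-0.0506, 0.5585, -0.828, 1.4777], [0.9986, 0.0424, -0.0325, 0.0869], [0.017, -0.8284, -0.5598, 0.6517], [0.0, 0.0, 0.0, 1.0]]
front_a [([0.659, 0.017, 0.018], 0.88), ([0.65, 0.161, 0.018], 0.64), ([0.615, 0.089, 0.02], 0.62)]
cart_a [([0.592, 0.084, 0.06], 0.95), ([0.631, 0.016, 0.057], 0.9), ([0.612, 0.16, 0.059], 0.65), ([0.743, 0.094, 0.024], 0.55)]
rack [([0.748, 0.091, 0.021], 0.93)]
tape [([0.591, 0.323, 0.011], 0.96)]
canister [([0.706, -0.124, 0.055], 0.72)]
relay [([0.515, -0.123, 0.021], 0.84), ([0.659, 0.02, 0.018], 0.48)]
[0.13769246 0.55829503 0.23874813] [2.20156059e-05 1.20608920e-01 9.92700099e-01 2.16525695e-05] 0.7
```

View pics/top0.png

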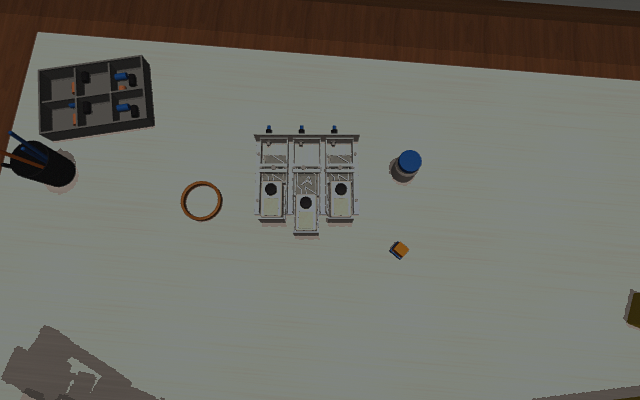

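View pics/scene0.png

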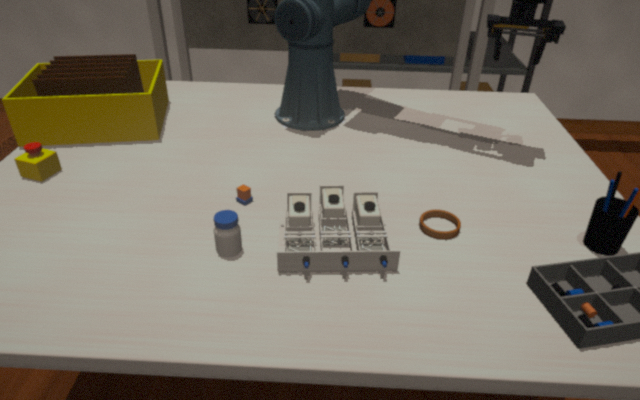

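The top view shows the middle carriage sprung out: its cap is at (306,202) with the plate near row 234, while the neighbours' caps are at (271,189) and (341,189). Its bay is also furthest forward in the scene view at (333,190). Next I'll measure from the caps, plates and flange.

```bash
cat > h.py <<'E'
import numpy as np
from workcell import env, eyes
def px(f,u,v,z):
    K=f["camera_matrix"];T=f["cam_to_world"]
    d=T[:3,:3]@np.linalg.solve(K,[u,v,1.]);o=T[:3,3]
    return o+d*(z-o[2])/d[2]
E
python3 - <<'E'
from h import *
import cv2
f=eyes.grab_frame("top")
for n,u,v,z in [("capL",271,189,.073),("capM",306,202,.073),("capR",341,189,.073),("flL",255,136,.052),("flR",358,136,.052)]:
    print(n,np.round(px(f,u,v,z),4))
im=f["frame"][125:245,245:370,::-1]
cv2.imwrite("pics/crop.png",cv2.resize(im,None,fx=5,fy=5,interpolation=cv2.INTER_CUBIC)[:600])
E
```

```text
capL [0.6053 0.1626 0.073 ]
capM [0.584  0.0869 0.073 ]
capR [0.6183 0.0163 0.073 ]
flL [0.7272 0.2147 0.052 ]
flR [ 0.7475 -0.0126  0.052 ]
```

View pics/crop.png

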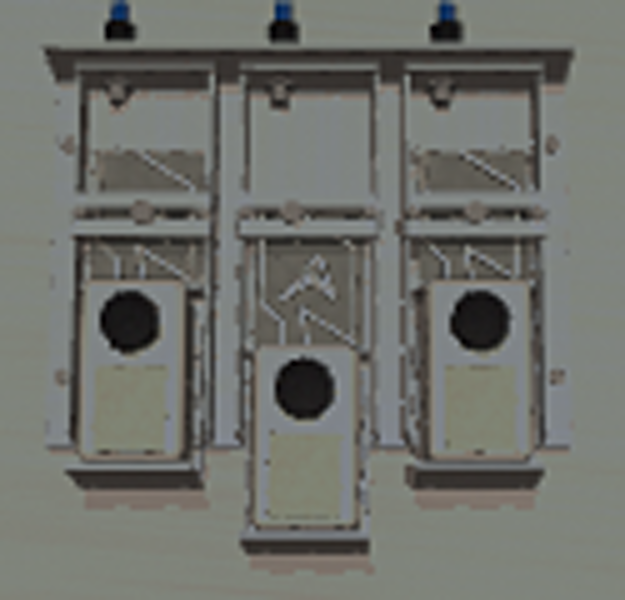

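```bash
python3 - <<'E'
from h import *
f=eyes.grab_frame("top")
c=lambda x,y:(245+(x+.5)/5-.5,125+(y+.5)/5-.5)
yaw=.089;X=np.array([np.cos(yaw),np.sin(yaw)]);Y=np.array([-X[1],X[0]])
P={}
for n,x,y in [("L0",67,471),("L1",202,471),("M0",242,541),("M1",369,541),("R0",406,471),("R1",542,471)]:
    p=px(f,*c(x,y),.0635);P[n]=p;print(n,np.round(p[:2],4),"rack axes",np.round([X@p[:2],Y@p[:2]],4))
m=(P["M0"]+P["M1"])[:2]/2
print("face",m); t=np.array([.13769,.5583]); 
g=m-X*(.009+.04); d=g-t; print("goal",g,"tool shift x,y",-X@d,Y@d)
E
```

```text
L0 [0.5414 0.1838] rack axes [0.5556 0.135 ]
L1 [0.5464 0.1277] rack axes [0.5556 0.0786]
M0 [0.5186 0.108 ] rack axes [0.5261 0.0615]
M1 [0.5232 0.0555] rack axes [0.5261 0.0088]
R0 [0.5539 0.0427] rack axes [ 0.5555 -0.0067]
R1 [ 0.5589 -0.014 ] rack axes [ 0.5555 -0.0636]
face [0.5208864  0.08174499]
goal [0.47208033 0.07738975] tool shift x,y -0.2903223255940278 -0.5087283289617958
```

Request:
carry_out(increments=[[[0, 0, 0, 0, 0, -0.11, 0], [0, 0, 0, 0, 0, -0.11, 0], [0, 0, 0, 0, 0, -0.11, 0], [0, 0, 0, 0, 0, 0, 0]]])

```text
clock: 1.2
tcp_pos: [0.1377, 0.5583, 0.2387]
tool_rot: [0.0, -0.045, 0.999, 0.0]
force: [0.3, 0.4, -0.2]
grip_width: 0.0579
grasp_force: 0.0
```

Request:
carry_out(increments=[[[-0.024, -0.042, 0, 0, 0, 0, 0], [-0.024, -0.042, 0, 0, 0, 0, 0], [-0.024, -0.042, 0, 0, 0, 0, 0], [-0.024, -0.042, 0, 0, 0, 0, 0], [-0.024, -0.042, 0, 0, 0, 0, 0], [-0.024, -0.042, 0, 0, 0, 0, 0], [-0.024, -0.042, 0, 0, 0, 0, 0], [-0.024, -0.042, 0, 0, 0, 0, 0], [-0.024, -0.042, 0, 0, 0, 0, 0], [-0.024, -0.042, 0, 0, 0, 0, 0]]])

```text
clock: 2.2
tcp_pos: [0.4146, 0.1593, 0.2392]
tool_rot: [0.001, -0.042, 0.999, 0.0]
force: [-0.2, 0.2, -0.8]
grip_width: 0.0005
grasp_force: 0.0
```

Request:
carry_out(increments=[[[-0.016, -0.029, 0, 0, 0, 0, 0], [-0.016, -0.029, 0, 0, 0, 0, 0], [-0.016, -0.029, 0, 0, 0, 0, 0], [0, 0, 0.04, 0, 0, 0, 0], [0, 0, 0.04, 0, 0, 0, 0], [0, 0, 0.04, 0, 0, 0, 0], [0, 0, 0.04, 0, 0, 0, 0], [0, 0, 0.02, 0, 0, 0, 0], [0, 0, 0.02, 0, 0, 0, 0], [0, 0, 0, 0, 0, 0, 0]]])

```text
clock: 3.2
tcp_pos: [0.467, 0.0788, 0.0363]
tool_rot: [-0.003, -0.043, 0.999, 0.0]
force: [-0.6, 0.7, -0.0]
grip_width: 0.0005
grasp_force: 0.0
```

```bash
python3 - <<'E'
from h import *
import cv2
f=eyes.grab_frame("top");s=env.get_state()
cv2.imwrite("pics/pre.png",cv2.resize(f["frame"][125:285,225:385,::-1],None,fx=3.7,fy=3.7))
X=np.array([np.cos(.089),np.sin(.089)]);Y=np.array([-X[1],X[0]])
p=s["tcp_pos"];w,x,y,z=s["tool_rot"];print(p,"rack axes",X@p[:2],Y@p[:2],"yaw",2*np.arctan2(y,x)-np.pi,s["force"])
E
```

```text
[0.46818332 0.07868323 0.03785871] rack axes 0.4733238701882594 0.03675848463687775 yaw 0.08605229373366985 [ 0.34910519  0.52467318 -0.4346736 ]
```

View pics/pre.png

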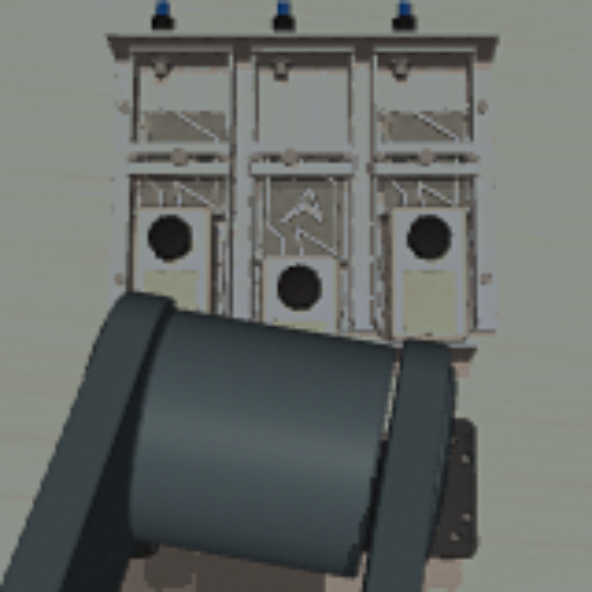

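The view shows the wrist in front of the middle carriage, whose cap is at (299,287), with the neighbours' caps undisturbed at (170,237) and (428,237). The fingers are hidden. Now I'll approach and push while watching the force.

Request:
carry_out(increments=[[[-0.015, -0.001, 0, 0, 0, 0, 0], [-0.015, -0.001, 0, 0, 0, 0, 0], [-0.01, 0, 0, 0, 0, 0, 0], [-0.006, 0, 0, 0, 0, 0, 0], [-0.006, 0, 0, 0, 0, 0, 0], [0, 0, 0, 0, 0, 0, 0]]])

```text
clock: 3.85
tcp_pos: [0.5207, 0.0813, 0.0389]
tool_rot: [-0.001, -0.044, 0.999, -0.0]
force: [-5.1, -0.9, 2.8]
grip_width: 0.0002
grasp_force: 2.1
```

Request:
carry_out(increments=[[[-0.006, 0, 0, 0, 0, 0, 0], [-0.006, 0, 0, 0, 0, 0, 0], [-0.006, 0, 0, 0, 0, 0, 0], [-0.006, 0, 0, 0, 0, 0, 0], [-0.004, 0, 0, 0, 0, 0, 0], [-0.003, 0, 0, 0, 0, 0, 0], [0, 0, 0, 0, 0, 0, 0]]])

```text
clock: 4.55
tcp_pos: [0.5504, 0.084, 0.0385]
tool_rot: [-0.002, -0.044, 0.999, 0.0]
force: [-7.4, -1.8, 4.2]
grip_width: 0.0006
grasp_force: 3.5
```

Request:
carry_out(increments=[[[-0.002, 0, 0, 0, 0, 0, 0], [-0.002, 0, 0, 0, 0, 0, 0], [-0.002, 0, 0, 0, 0, 0, 0], [0, 0, 0, 0, 0, 0, 0]]])

```text
clock: 4.95
tcp_pos: [0.556, 0.0845, 0.0385]
tool_rot: [-0.002, -0.044, 0.999, 0.0]
force: [-6.8, -0.9, 5.8]
grip_width: 0.0005
grasp_force: 3.8
```

Request:
carry_out(increments=[[[-0.002, 0, 0, 0, 0, 0, 0], [0, 0, 0, 0, 0, 0, 0], [0, 0, 0, 0, 0, 0, 0]]])

```text
clock: 5.25
tcp_pos: [0.5579, 0.0847, 0.0384]
tool_rot: [-0.002, -0.044, 0.999, 0.0]
force: [-7.9, -1.7, 4.5]
grip_width: 0.0006
grasp_force: 3.8
```

Request:
carry_out(increments=[[[-0.001, 0, 0, 0, 0, 0, 0], [0, 0, 0, 0, 0, 0, 0]]])

```text
clock: 5.45
tcp_pos: [0.5581, 0.0847, 0.0384]
tool_rot: [-0.003, -0.044, 0.999, -0.0]
force: [-12.4, -1.8, 8.5]
grip_width: 0.0003
grasp_force: 5.7
```

Request:
carry_out(increments=[[[-0.001, 0, 0, 0, 0, 0, 0], [0, 0, 0, 0, 0, 0, 0]]])

```text
clock: 5.65
tcp_pos: [0.5581, 0.0847, 0.0384]
tool_rot: [-0.004, -0.044, 0.999, -0.0]
force: [-15.1, -2.6, 11.7]
grip_width: 0.0007
grasp_force: 7.8
```

The force is rising with no further travel, so the carriage is at its stop. Now I'll let it go.

Request:
carry_out(increments=[[[0.03, 0, 0, 0, 0, 0, 0], [0.03, 0, 0, 0, 0, 0, 0], [0.03, 0, 0, 0, 0, 0, 0], [0, 0, 0, 0, 0, 0, 0], [0, 0, -0.04, 0, 0, 0, 0], [0, 0, -0.04, 0, 0, 0, 0], [0.02, 0, -0.04, 0, 0, 0, 0], [0.04, 0, -0.03, 0, 0, 0, 0], [0.04, 0, 0, 0, 0, 0, 0], [0, 0, 0, 0, 0, 0, 0]]])

```text
clock: 6.65
tcp_pos: [0.3703, 0.0684, 0.1895]
tool_rot: [0.001, -0.044, 0.999, -0.0]
force: [0.0, 0.6, -0.5]
grip_width: 0.0006
grasp_force: 0.0
```

```bash
python3 - <<'E'
from h import *
import cv2
s=env.get_state();print(s["tcp_pos"],s["force"],s["clock"])
f=eyes.grab_frame("top")
cv2.imwrite("pics/post.png",cv2.resize(f["frame"][125:245,245:370,::-1],None,fx=5,fy=5,interpolation=cv2.INTER_CUBIC)[:600])
E
```

```text
[0.37034105 0.06839197 0.18946906] [ 0.00819597  0.63455063 -0.51516314] 6.65
```

View pics/post.png

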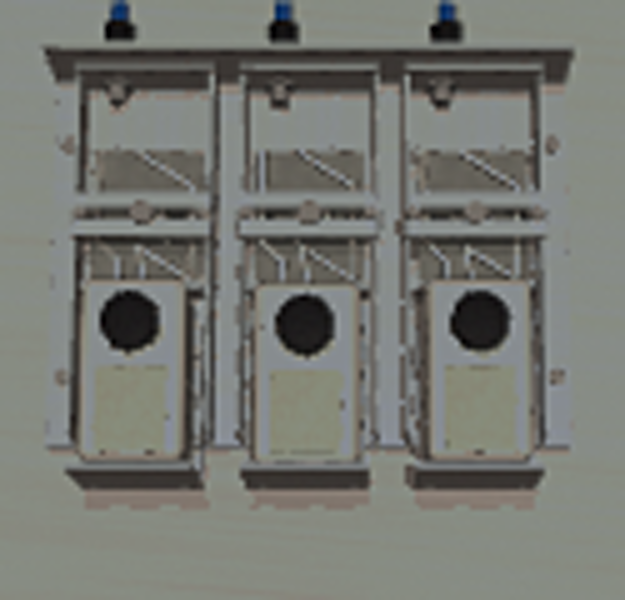

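All three front plates now line up at about row 470, with the caps at rows 322–324. The middle carriage is caught and the arm is clear.

```bash
python3 -c "
from workcell import order
print(order.hand_in())"
```

```text
the job is handed in; nothing more can be done
None
```

I pushed the middle carriage in to its stop and let it go; the last picture shows it caught in line with its two neighbours, and the job is handed in (no verdict was returned).

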